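# Run the weld probe along a bracket seam

## Robot

A 7-joint arm with a two-finger parallel gripper is mounted at the origin on the work surface. World frame = base frame: x ahead of the robot, y to its left, z up, the work surface at z = 0. Lengths are in m, angles in rad, forces in N, time in s.
With the tool pointing down it reaches from about 0.4 to 0.85 m from the base axis. Payload 10.4 kg.
Tool frame: the origin (TCP) lies midway between the tips of the shut fingers; the grasp point (between the pads) lies 19 mm behind it (r.tcp_to_grasp is the z of the grasp point in the tool frame, in m); z points along the fingers, x is the direction in which the jaws open and shut, and the axes are right-handed (so a half turn about z gives the same grasp; the last joint's range is limited). The gripper opens to 87 mm and grips with 3 to 60 N. Pads are 19 mm wide; open, the fingers measure 117 mm over their backs; the gripper's body (75 mm by 190 mm) begins 51 mm behind the grasp point.
Start: joints at [1.096, 0.332, -0.065, 1.46, 0.022, 1.35, -0.088], TCP at [0.273, -0.562, 0.223] pointing down, gripper open.
Joint ranges: [-2.6, 2.6], [-0.5, 2.12], [-1.47, 1.34], [0.16, 2.42], [-1.27, 4.41], [0.06, 2.06], [-2.6, 2.6]. Speed limits (rad/s): [2.22, 2.22, 2.79, 2.79, 3.14, 3.14, 3.14].

## Interface

Orientations are given as a unit quaternion [x, y, z, w].
In Python, from bench import r, camera, close_job gives the robot as it stands. The module is installed in compiled form; this text tells all that it offers.
- The arm moves only by the shell command python3 -m crank 'ROWS' [FORCE]. ROWS is JSON, a list of rows, each an object of numbers: "x", "y", "z": the shift along the tool's x, y, z scaled (see below); "ax", "ay", "az": the turn, a rotation vector about the tool's x, y, z scaled (see below); "claw": the closure, from -1 (fully open) to 1 (shut), so that 0 is half open. A call has exactly 5 rows; each row is the pose to reach, as a shift and turn from the pose commanded when the call began, along the tool's axes at that moment; what a row does not reach only later rows make up. The controller multiplies each number of a shift by 1 m and each number of a turn by 2 rad. A row lasts 1/12 s, in which the tool goes at most 41.7 mm and 7.16 degrees, less where a joint would pass 70% of its speed; a pose out of reach is approached as far as the arm can. A call with a number of a shift or a turn outside -1 to 1 is refused whole. A call with a gripper value outside its range is refused whole. The fingers move at their own pace and stop on an object; FORCE is the grip in N (left out, the last holds). Time passes only in rows, so rows that repeat a pose let the fingers close, or fill a call up. It gives the time, the measured TCP pose, the force and the opening at its end, in the units of the state.
- r.read_state(): the state, without advancing time (a new reading comes with each control period).
- camera(name): name is "side" or "top" or "wrist"; returns a dict with "color" (420x560x3 uint8, blue, green, red), "fx", "fy", "cx", "cy" (pixels), "eye" and "orientation" of the camera in the world. Camera axes: x right, y down, z forward; pixel columns grow to the right and rows downward; lengths in m; the calibration is good to about 2 mm. A picture is of the moment at which its call begins. There is no depth.
- close_job(): hands the job in, once; it reports no verdict.
The state is a dict: "time": time; "joint_positions": joint angles; "joint_vel": joint speeds; "joint_torque": joint torques, N m; "ee_pos": TCP position; "eef_rot": TCP orientation; "ft_force": force on the tool from outside, world axes, zero at the start; "torque": the same for the moment, N m; "width": finger opening in m.
Only numpy, scipy, OpenCV 4.12 (cv2) and the standard library are available. Lean on these libraries where they do the work, as an engineer would, in place of code of your own. Each camera call takes 0.05 s, during which the arm holds its last target. There are 200 camera calls.

## Task

Check the weld on the bracket: take the pencil-shaped weld probe out of its holder and, holding it upright, guide its tip slowly (about 3 cm a second) along the whole weld seam, from the end next to the round bolt hole to the other end, keeping the tip on the seam or just a few millimetres above it all the way. Then stand the probe back in the holder it came from, tip down and fully seated, and let go.

Things in the scene. Friction and masses are not known exactly. Their poses are not given: they have to be found in the camera images.
- probe_grip (a point): Grip point on the axis of the weld probe, 90 mm above its tip, 40 mm below its top. The probe: loose round grey pencil-shaped tool, 20 mm in diameter, 130 mm long, 80 g, last 25 mm a steel taper to a 10 mm flat tip. It stands tip down in its holder, 92 mm of it showing; grip at any yaw. z points up along it. (The thicker, shorter white marker with a black cap is not the probe.)
- probe_tip (a point): The middle of the flat at the probe's lower end (its tip), 90 mm below probe_grip along the probe's axis. z points up along the probe.
- socket (a point): Centre of the mouth of the probe holder's hole, on its top face, 48 mm above the table. The holder is a fixed black block 60 x 60 x 48 mm with one upright blind hole 26 mm in diameter, 38 mm deep (an identical block holds the marker). z points up. With the probe seated, its tip is 38 mm below this point.
- seam_start (a point): Beginning of the weld, on top of the bead, 25 mm above the table, at the end by the 18 mm bolt hole. Steel bracket 170 x 80 mm of two overlapped plates, fixed in a low jig; a straight level dark bead 9 mm wide runs down its middle, nothing there stands higher. (The similar riveted bracket has no weld, no hole.) x: along the weld to its other end, y: across, z: up.
- seam_end (a point): The other end of the weld, on top of the bead, 120 mm from seam_start along its x; axes the same.
Things that resemble listed ones, but are neither listed nor needed, are in the scene too. Leave any blue look-alike of the part that bears probe_grip alone.

How it is judged:
By the outcome, as a careful person would: the job done as asked, in the order asked, and still so for the second after the job is handed in, with the robot touching nothing.
It also fails if it takes over 64 s, if anything falls off the work surface, if the arm or the gripper's body presses on something with over 40 N, if the wrist force passes 120 N, or if a joint passes its speed limit or range.

## Working session

There is one attempt and no reset: what is moved stays moved. The work goes in short steps, Python scripts to look and compute and a shell command to move; the robot and the scene stay as the last step left them, time stands still between calls to the robot, and variables do not carry over. Pictures are saved under pics/ and viewed, about 8 in all and at most 12, crops included, and the job is handed in when it is done.

```bash
mkdir -p pics; python3 - <<'E'
from bench import r,camera
import cv2
print(r.read_state(), r.tcp_to_grasp)
for n in("top","side"):
    c=camera(n); cv2.imwrite(f"pics/{n}0.png",c["color"]); print(n,{k:v for k,v in c.items() if k!="color"})
E
```

```text
{'time': 0.0, 'joint_positions': array([ 1.09640819,  0.33284777, -0.06470249,  1.46093787,  0.02161237,
        1.34985682, -0.08847013]), 'joint_vel': array([-9.15885838e-05, -1.55830231e-03, -2.04196038e-03, -1.55445588e-05,
       -3.36897780e-03,  3.08800360e-04, -9.85854755e-04]), 'joint_torque': array([ 2.12912455e-03, -6.23259330e+01,  2.58013560e-02, -3.89882755e+01,
       -6.12504291e-02,  4.01040958e-02,  1.63337154e-04]), 'ee_pos': array([ 0.27269097, -0.56196227,  0.22177063]), 'eef_rot': array([ 8.47533052e-01, -5.30742186e-01, -5.92207553e-04, -3.27907808e-04]), 'ft_force': array([-0.21339772,  0.08067584,  0.55783266]), 'torque': array([-0.01974094,  0.02805182,  0.01695665]), 'width': 0.08735894754371276} -0.0187
top {'fx': 402.7181480531088, 'fy': 402.7181480531088, 'cx': 282.18338406680755, 'cy': 208.41185836818968, 'eye': array([0.37724671, 0.02886223, 0.86864754]), 'orientation': array([-0.68354878,  0.72215367, -0.07885264,  0.0709747 ])}
side {'fx': 441.1523067593193, 'fy': 441.1523067593193, 'cx': 275.1900914726875, 'cy': 212.12585071582484, 'eye': array([0.05770187, 0.63912444, 0.6050949 ]), 'orientation': array([-0.27944535,  0.83680103, -0.44967509,  0.13952293])}
```

View pics/top0.png

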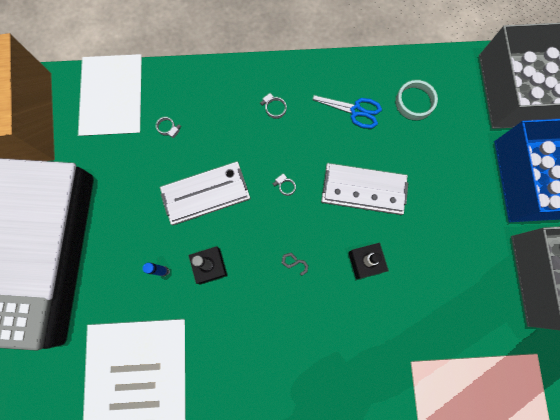

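View pics/side0.png

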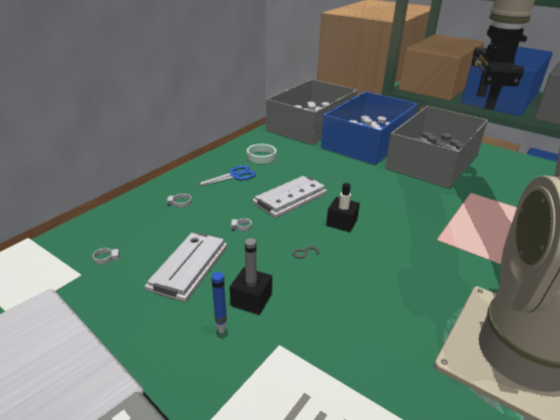

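Top view: the candidates for the probe are the grey pencil in a black block at top (208,265) / side (252,260), the white black-capped marker in its block at top (369,261), and a blue look-alike at top (156,270). I choose the grey one. The welded bracket with a hole is at top (205,192), its hole at (230,173); the riveted one at (365,188) is not it. One close crop to confirm and measure.

```bash
python3 - <<'E'
import cv2,numpy as np
a=cv2.imread("pics/top0.png")[155:295,140:260]; b=cv2.imread("pics/side0.png")[225:335,140:280]
a=cv2.resize(a,None,fx=3.3,fy=3.3,interpolation=cv2.INTER_CUBIC); b=cv2.resize(b,None,fx=2.8,fy=2.8,interpolation=cv2.INTER_CUBIC)
h=max(a.shape[0],b.shape[0]); o=np.zeros((h,a.shape[1]+b.shape[1],3),np.uint8)
o[:a.shape[0],:a.shape[1]]=a;o[:b.shape[0],a.shape[1]:]=b
print(a.shape,b.shape); cv2.imwrite("pics/c1.png",o)
E
```

```text
(462, 396, 3) (308, 392, 3)
```

View pics/c1.png

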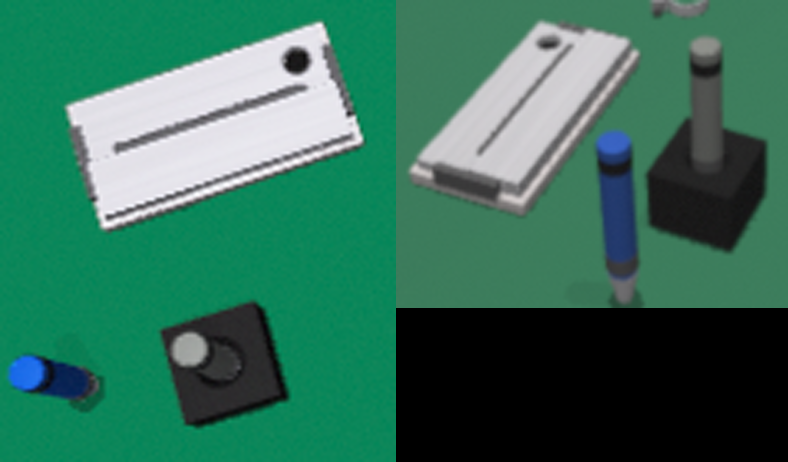

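The crop confirms the grey probe with a black ring standing in its block (side crop (706,100)), the blue look-alike free-standing at its left, and the bead, top crop (306,87) near the hole to (115,149).

```bash
cat >h.py <<'E'
import numpy as np,cv2
from bench import r,camera
from scipy.spatial.transform import Rotation as R
def w(c,u,v,z):
    d=R.from_quat(c["orientation"]).apply([(u-c["cx"])/c["fx"],(v-c["cy"])/c["fy"],1]); return c["eye"]+d*(z-c["eye"][2])/d[2]
def px(c,p):
    q=R.from_quat(c["orientation"]).inv().apply(np.array(p)-c["eye"]); return np.array([c["fx"]*q[0]/q[2]+c["cx"],c["fy"]*q[1]/q[2]+c["cy"]])
def off(p,q=None):  # world target TCP p -> shift in tool axes
    s=r.read_state(); return R.from_quat(s["eef_rot"]).inv().apply(np.array(p)-s["ee_pos"])
E
python3 - <<'E'
from h import *
np.set_printoptions(precision=4,suppress=True)
c=camera("top"); s=camera("side")
f=lambda x,y:((x+.5)/3.3-.5+140,(y+.5)/3.3-.5+155)
g=lambda x,y:((x-396+.5)/2.8-.5+140,(y+.5)/2.8-.5+225)
S=w(c,*f(306,87),.025);E=w(c,*f(115,149),.025);print("top seam",S,E,np.linalg.norm(S-E),np.arctan2(*(E-S)[1::-1]))
S=w(s,*g(572,44),.025);E=w(s,*g(479,154),.025);print("side seam",S,E,np.linalg.norm(S-E))
print("probe top",w(c,*f(189,349),.140),w(s,*g(706,47),.140))
C=[w(c,*f(*k),.048) for k in((161,329),(255,303),(285,399),(190,425))];print("sock top",np.mean(C,0),[np.linalg.norm(C[i]-C[i-1]) for i in range(4)])
C=[w(s,*g(*k),.048) for k in((648,173),(690,120),(766,143),(732,203))];print("sock side",np.mean(C,0),[np.linalg.norm(C[i]-C[i-1]) for i in range(4)])
print("blue top",w(c,*f(27,373),.13),w(s,*g(614,143),.13), "blue foot",w(c,*f(92,388),.0))
print("hole",w(c,*f(297,61),.02))
print("block yaw",np.arctan2(*(C[1]-C[0])[1::-1]))
s=r.read_state(); print(R.from_quat(s["eef_rot"]).as_matrix())
E
```

```text
top seam [0.6255 0.119  0.025 ] [0.5902 0.2444 0.025 ] 0.1302592522449064 1.844638776990882
side seam [0.6214 0.1197 0.025 ] [0.5851 0.2471 0.025 ] 0.1325496712536757
probe top [0.4468 0.1747 0.14  ] [0.4427 0.1747 0.14  ]
sock top [0.4455 0.1726 0.048 ] [np.float64(0.06161944371955396), np.float64(0.059503724043737445), np.float64(0.06203872282096128), np.float64(0.05922130095045597)]
sock side [0.4418 0.1746 0.048 ] [np.float64(0.060842180576559816), np.float64(0.05755478813127985), np.float64(0.0564259545422673), np.float64(0.05997323178488338)]
blue top [0.4395 0.2658 0.13  ] [0.4361 0.2656 0.13  ] blue foot [0.4385 0.2655 0.    ]
hole [0.6452 0.125  0.02  ]
block yaw -1.3678479448903724
[[ 0.4366 -0.8997 -0.0004]
 [-0.8997 -0.4366  0.0007]
 [-0.0008  0.0001 -1.    ]]
```

```bash

python3 -m crank '[{"x":-0.055,"y":-0.175,"az":-0.149,"claw":-1},{"x":-0.055,"y":-0.175,"az":-0.149,"claw":-1},{"x":-0.055,"y":-0.175,"az":-0.149,"claw":-1},{"x":-0.055,"y":-0.175,"az":-0.149,"claw":-1},{"x":-0.055,"y":-0.175,"az":-0.149,"claw":-1}]' 20
```

```text
schema error: expected keys x, y, z, ax, ay, az, claw
```

```bash

python3 -m crank '[{"x":-0.055,"y":-0.175,"z":0,"ax":0,"ay":0,"az":-0.149,"claw":-1},{"x":-0.055,"y":-0.175,"z":0,"ax":0,"ay":0,"az":-0.149,"claw":-1},{"x":-0.055,"y":-0.175,"z":0,"ax":0,"ay":0,"az":-0.149,"claw":-1},{"x":-0.055,"y":-0.175,"z":0,"ax":0,"ay":0,"az":-0.149,"claw":-1},{"x":-0.055,"y":-0.175,"z":0,"ax":0,"ay":0,"az":-0.149,"claw":-1}]' 20
```

```text
time: 0.62
ee_pos: [0.4113, -0.431, 0.2227]
eef_rot: [0.918, -0.396, 0.001, -0.001]
ft_force: [0.5, 0.1, -0.6]
width: 0.0868
```

```bash

python3 -m crank '[{"x":-0.054,"y":-0.167,"z":0,"ax":0,"ay":0,"az":-0.149,"claw":-1},{"x":-0.054,"y":-0.167,"z":0,"ax":0,"ay":0,"az":-0.149,"claw":-1},{"x":-0.054,"y":-0.167,"z":0,"ax":0,"ay":0,"az":-0.149,"claw":-1},{"x":-0.054,"y":-0.167,"z":0,"ax":0,"ay":0,"az":-0.149,"claw":-1},{"x":-0.054,"y":-0.167,"z":0,"ax":0,"ay":0,"az":-0.149,"claw":-1}]' 20
python3 -m crank '[{"x":-0.053,"y":-0.158,"z":0,"ax":0,"ay":0,"az":-0.149,"claw":-1},{"x":-0.053,"y":-0.158,"z":0,"ax":0,"ay":0,"az":-0.149,"claw":-1},{"x":-0.053,"y":-0.158,"z":0,"ax":0,"ay":0,"az":-0.149,"claw":-1},{"x":-0.053,"y":-0.158,"z":0,"ax":0,"ay":0,"az":-0.149,"claw":-1},{"x":-0.053,"y":-0.158,"z":0,"ax":0,"ay":0,"az":-0.149,"claw":-1}]' 20
python3 -m crank '[{"x":-0.052,"y":-0.149,"z":0,"ax":0,"ay":0,"az":-0.149,"claw":-1},{"x":-0.052,"y":-0.149,"z":0,"ax":0,"ay":0,"az":-0.149,"claw":-1},{"x":-0.052,"y":-0.149,"z":0,"ax":0,"ay":0,"az":-0.149,"claw":-1},{"x":-0.052,"y":-0.149,"z":0,"ax":0,"ay":0,"az":-0.149,"claw":-1},{"x":-0.052,"y":-0.149,"z":0,"ax":0,"ay":0,"az":-0.149,"claw":-1}]' 20
python3 - <<'E'
from h import *
s=r.read_state();print(s["ee_pos"],s["joint_positions"],R.from_quat(s["eef_rot"]).as_matrix().round(4),off([.444,.1747,.22]))
E
```

```text
time: 1.03
ee_pos: [0.4954, -0.2752, 0.2228]
eef_rot: [0.967, -0.254, 0.001, -0.002]
ft_force: [0.8, 1.6, 0.2]
width: 0.0871
time: 1.45
ee_pos: [0.5262, -0.1101, 0.2231]
eef_rot: [0.994, -0.107, 0.001, -0.002]
ft_force: [0.6, 1.0, -0.1]
width: 0.0868
time: 1.87
ee_pos: [0.5062, 0.0446, 0.2231]
eef_rot: [0.999, 0.041, 0.0, -0.001]
ft_force: [0.1, 0.7, -0.7]
width: 0.0868
[0.50620101 0.04459348 0.22308005] [ 0.42817517  0.12148648 -0.64565957  1.73609192  0.07371375  1.30780851
 -0.15069936] [[ 9.966e-01  8.230e-02  8.000e-04]
 [ 8.230e-02 -9.966e-01  2.000e-03]
 [ 9.000e-04 -1.900e-03 -1.000e+00]] [-0.05129172 -0.13477558  0.00329555]
```

```bash

python3 -m crank '[{"x":-0.05,"y":-0.13,"z":0,"ax":0,"ay":0,"az":0,"claw":-1},{"x":-0.05,"y":-0.13,"z":0,"ax":0,"ay":0,"az":0,"claw":-1},{"x":-0.051,"y":-0.135,"z":0,"ax":0,"ay":0,"az":0,"claw":-1},{"x":-0.051,"y":-0.135,"z":0,"ax":0,"ay":0,"az":0,"claw":-1},{"x":-0.051,"y":-0.135,"z":0,"ax":0,"ay":0,"az":0,"claw":-1}]' 20
python3 - <<'E'
from h import *
c=camera("wrist");cv2.imwrite("pics/w1.png",c["color"])
s=r.read_state();print(s["ee_pos"],s["time"],s["joint_positions"],c["eye"],R.from_quat(c["orientation"]).as_matrix().round(3),c["fx"])
for p in([.444,.1747,.14],[.4437,.1736,.048],[.6235,.1194,.025],[.5876,.2458,.025]):print(px(c,p))
E
```

```text
time: 2.28
ee_pos: [0.4445, 0.1725, 0.223]
eef_rot: [0.999, 0.04, 0.0, -0.0]
ft_force: [-0.6, -0.3, -0.0]
width: 0.0867
[0.44579023 0.16973393 0.2227832 ] 2.3333 [ 0.29144196  0.05218565 -0.76346165  1.80320443  0.03788589  1.30043053
 -0.40454918] [0.43967261 0.24126186 0.38570502] [[ 0.997  0.078  0.021]
 [ 0.081 -0.964 -0.252]
 [ 0.001  0.253 -0.968]] 358.0149683866761
[279.28712378 212.37363585]
[279.267307   188.35790726]
[442.62874224 246.94003157]
[431.5524342  123.26036664]
```

View pics/w1.png

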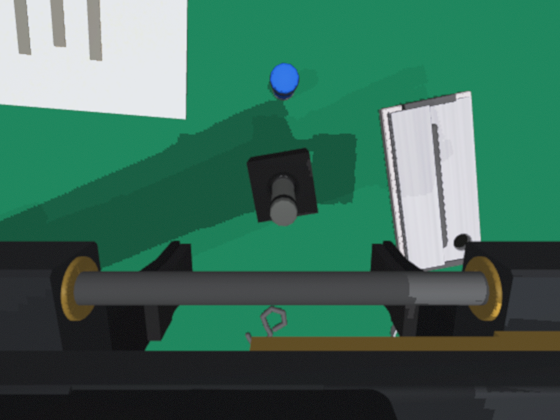

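Wrist view: probe top at (283,212), bead from (445,245) by the hole to (435,127), blue look-alike at (285,80). Measuring the bead and probe more precisely in the wrist and top images.

```bash
python3 - <<'E'
from h import *
np.set_printoptions(precision=4,suppress=True)
def ends(c,name,roi,z=.025):
    x0,y0,x1,y1=roi; g=cv2.cvtColor(cv2.imread(name),cv2.COLOR_BGR2GRAY)[y0:y1,x0:x1]
    g=cv2.resize(g,None,fx=6,fy=6,interpolation=cv2.INTER_CUBIC)
    n,l,st,ce=cv2.connectedComponentsWithStats((g<130).astype(np.uint8))
    for i in range(1,n):
        if st[i,4]<300: continue
        p=np.argwhere(l==i)[:,::-1]; p=(p+.5)/6-.5+[x0,y0]
        (cc,(a,b),th)=cv2.minAreaRect(p.astype(np.float32)); 
        m=p.mean(0); u=np.linalg.svd(np.cov((p-m).T))[0][:,0]; t=(p-m)@u
        A,B=w(c,*(m+u*t.min()),z),w(c,*(m+u*t.max()),z)
        print(name,"pix",m,"LxW",a,b,"ends",A,B,np.linalg.norm(A-B))
t=camera("top"); c=camera("wrist"); cv2.imwrite("pics/w2.png",c["color"])
ends(t,"pics/top0.png",(165,175,240,206)); ends(c,"pics/w2.png",(415,115,465,255))
s=r.read_state();print(s["ee_pos"])
W=c
hsv=cv2.cvtColor(c["color"],cv2.COLOR_BGR2HSV)
g=c["color"].max(2)[195:228,262:306]
print(g[::3,::2])
E
```

```text
pics/top0.png pix [174.6265 177.8147] LxW 9.666671752929688 29.5 ends [0.645 0.202 0.025] [0.6364 0.2677 0.025 ] 0.06627341772441966
pics/top0.png pix [229.2968 175.5433] LxW 2.333343505859375 7.0 ends [0.6378 0.1179 0.025 ] [0.6387 0.1331 0.025 ] 0.0152567382726182
pics/top0.png pix [202.7149 190.2446] LxW 2.5127553939819336 60.66398620605469 ends [0.6266 0.1199 0.025 ] [0.5906 0.2447 0.025 ] 0.1298646821470188
pics/top0.png pix [235.4262 204.065 ] LxW 3.833343505859375 11.166671752929688 ends [0.575  0.1047 0.025 ] [0.5716 0.1295 0.025 ] 0.024977151081960906
pics/top0.png pix [220.5678 204.279 ] LxW 1.6338449716567993 8.485452651977539 ends [0.5772 0.1375 0.025 ] [0.5726 0.155  0.025 ] 0.018087372069579884
pics/w2.png pix [438.4077 177.0042] LxW 124.42875671386719 5.574216842651367 ends [0.626  0.1202 0.025 ] [0.5899 0.2458 0.025 ] 0.1306055325169862
pics/w2.png pix [459.4257 236.5706] LxW 16.166671752929688 11.5 ends [0.6398 0.1363 0.025 ] [0.6413 0.1181 0.025 ] 0.018284854040098893
pics/w2.png pix [461.6436 253.7246] LxW 2.333343505859375 7.5 ends [0.65   0.1083 0.025 ] [0.642  0
[... 381 characters left out ...]
1  99  99 100  98  99  73  28
   27  28  31  30]
 [ 30  30  34  88  99  98  99  99  99  99 100  99 100  99 100  98  72  28
   31  30  30  31]
 [ 31  29  30  75  98  97  98  99  98  98  98  98  98  98  99  98  60  37
   47  66  97 108]
 [ 30  29  29  31  85  98  98  99  98  98  98  97  98  98  96 104 130 136
  136 136 135 135]
 [ 46  65  91 101 109 108  95  98  97  97  98  98  96  97 116 136 135 135
  135 135 136 135]
 [129 129 129 127 128 129 128 118 111 111 106 110 130 136 136 135 135 136
  135 136 134 135]
 [128 128 127 127 133 133 135 136 135 135 135 136 135 135 135 135 136 135
  135 136 135 135]
 [131 131 134 135 135 136 136 135 135 136 136 135 135 134 135 135 135 135
  136 135 135 136]]
```

```bash
python3 - <<'E'
from h import *
np.set_printoptions(precision=4,suppress=True)
for i in range(3):
    c=camera("wrist"); s=r.read_state();print(s["time"],s["ee_pos"],s["joint_vel"])
g=c["color"].max(2)
ys,xs=np.mgrid[185:235,255:310]
m=((g[185:235,255:310]>60)&(g[185:235,255:310]<120)&(c["color"][185:235,255:310].std(2)<6)).astype(np.uint8)
n,l,st,ce=cv2.connectedComponentsWithStats(m)
i=1+np.argmax(st[1:,4]); p=np.argwhere(l==i)[:,::-1]+[255,185]
b=p[p[:,1]>p[:,1].max()-16] # lower half
for v in range(p[:,1].min(),p[:,1].max()+1,2):
    q=p[p[:,1]==v][:,0]; print(v,q.min(),q.max())
for v in(204,205,206,207,208): print(v,w(c,281,v,.14))
E
```

```text
2.4833 [0.4472 0.1666 0.2224] [ 0.008   0.0034  0.0027 -0.0024 -0.      0.0005 -0.0042]
2.5333 [0.4472 0.1665 0.2224] [ 0.0011  0.0013 -0.003  -0.0017 -0.0015 -0.0009 -0.0027]
2.5833 [0.4471 0.1667 0.2224] [-0.0014 -0.0009 -0.0054 -0.001  -0.0014  0.0006 -0.0016]
190 277 281
192 273 287
194 271 289
196 270 291
198 268 292
200 267 293
202 267 293
204 267 293
206 267 293
208 267 293
210 268 292
212 269 290
214 272 288
216 275 284
204 [0.4474 0.1751 0.14  ]
205 [0.4475 0.1743 0.14  ]
206 [0.4475 0.1736 0.14  ]
207 [0.4476 0.1729 0.14  ]
208 [0.4476 0.1722 0.14  ]
```

```bash

python3 -m crank '[{"x":0,"y":-0.008,"z":0.02,"ax":0,"ay":0,"az":0,"claw":-1},{"x":0,"y":-0.008,"z":0.05,"ax":0,"ay":0,"az":0,"claw":-1},{"x":0,"y":-0.008,"z":0.08,"ax":0,"ay":0,"az":0,"claw":-1},{"x":0,"y":-0.008,"z":0.1,"ax":0,"ay":0,"az":0,"claw":-1},{"x":0,"y":-0.008,"z":0.12,"ax":0,"ay":0,"az":0,"claw":-1}]' 20
python3 -m crank '[{"x":0,"y":0,"z":0.01,"ax":0,"ay":0,"az":0,"claw":-1},{"x":0,"y":0,"z":0.02,"ax":0,"ay":0,"az":0,"claw":-1},{"x":0,"y":0,"z":0.021,"ax":0,"ay":0,"az":0,"claw":-1},{"x":0,"y":0,"z":0.021,"ax":0,"ay":0,"az":0,"claw":-1},{"x":0,"y":0,"z":0.021,"ax":0,"ay":0,"az":0,"claw":-1}]' 20
python3 - <<'E'
from h import *
np.set_printoptions(precision=4,suppress=True)
c=camera("wrist");s=r.read_state();print(s["time"],s["ee_pos"],R.from_quat(s["eef_rot"]).as_matrix()[:,2],s["ft_force"],off([.4464,.1744,.081]))
E
```

```text
time: 3.0
ee_pos: [0.446, 0.1749, 0.1009]
eef_rot: [0.999, 0.036, -0.001, 0.0]
ft_force: [1.3, 0.2, 0.5]
width: 0.087
time: 3.42
ee_pos: [0.4467, 0.1761, 0.0825]
eef_rot: [0.999, 0.036, 0.001, -0.0]
ft_force: [0.3, 0.3, 0.2]
width: 0.0869
3.4667 [0.4467 0.1762 0.0825] [ 0.0017  0.0002 -1.    ] [ 1.1666 -0.8024 -0.6254] [-0.0005  0.0018  0.0015]
```

```bash

python3 -m crank '[{"x":0,"y":0.001,"z":0.001,"ax":0,"ay":0,"az":0,"claw":0},{"x":0,"y":0.0015,"z":0.001,"ax":0,"ay":0,"az":0,"claw":0.3},{"x":0,"y":0.0015,"z":0.001,"ax":0,"ay":0,"az":0,"claw":0.5},{"x":0,"y":0.0015,"z":0.001,"ax":0,"ay":0,"az":0,"claw":0.6},{"x":0,"y":0.0015,"z":0.001,"ax":0,"ay":0,"az":0,"claw":1}]' 25
python3 -m crank '[{"x":0,"y":0,"z":0,"ax":0,"ay":0,"az":0,"claw":1},{"x":0,"y":0,"z":0,"ax":0,"ay":0,"az":0,"claw":1},{"x":0,"y":0,"z":0,"ax":0,"ay":0,"az":0,"claw":1},{"x":0,"y":0,"z":0,"ax":0,"ay":0,"az":0,"claw":1},{"x":0,"y":0,"z":0,"ax":0,"ay":0,"az":0,"claw":1}]' 25
python3 -m crank '[{"x":0,"y":0,"z":0,"ax":0,"ay":0,"az":0,"claw":1},{"x":0,"y":0,"z":0,"ax":0,"ay":0,"az":0,"claw":1},{"x":0,"y":0,"z":0,"ax":0,"ay":0,"az":0,"claw":1},{"x":0,"y":0,"z":0,"ax":0,"ay":0,"az":0,"claw":1},{"x":0,"y":0,"z":0,"ax":0,"ay":0,"az":0,"claw":1}]' 25
```

```text
time: 3.88
ee_pos: [0.4462, 0.1745, 0.0806]
eef_rot: [0.999, 0.036, 0.0, 0.0]
ft_force: [0.1, -0.1, 0.4]
width: 0.0616
time: 4.3
ee_pos: [0.4461, 0.1745, 0.0805]
eef_rot: [0.999, 0.036, -0.0, 0.0]
ft_force: [0.3, 0.2, -0.7]
width: 0.028
time: 4.72
ee_pos: [0.4461, 0.1745, 0.0805]
eef_rot: [0.999, 0.037, 0.0, 0.0]
ft_force: [-0.1, 0.2, -0.6]
width: 0.0196
```

```bash

python3 -m crank '[{"x":0,"y":0,"z":-0.003,"ax":0,"ay":0,"az":0,"claw":1},{"x":0,"y":0,"z":-0.01,"ax":0,"ay":0,"az":0,"claw":1},{"x":0,"y":0,"z":-0.02,"ax":0,"ay":0,"az":0,"claw":1},{"x":0,"y":0,"z":-0.03,"ax":0,"ay":0,"az":0,"claw":1},{"x":0,"y":0,"z":-0.04,"ax":0,"ay":0,"az":0,"claw":1}]' 25
python3 -m crank '[{"x":0,"y":0,"z":-0.01,"ax":0,"ay":0,"az":0,"claw":1},{"x":0,"y":0,"z":-0.02,"ax":0,"ay":0,"az":0,"claw":1},{"x":0,"y":0,"z":-0.03,"ax":0,"ay":0,"az":0,"claw":1},{"x":0,"y":0,"z":-0.037,"ax":0,"ay":0,"az":0,"claw":1},{"x":0,"y":0,"z":-0.04,"ax":0,"ay":0,"az":0,"claw":1}]' 25
python3 - <<'E'
from h import *
np.set_printoptions(precision=4,suppress=True)
for i in range(3):t=camera("top")
s_=camera("side");s=r.read_state();print(s["time"],s["ee_pos"],s["ft_force"],s["width"])
M=R.from_quat(s["eef_rot"]).as_matrix();print(M)
p=s["ee_pos"]
for c,n in((t,"t"),(s_,"s")):
    q=[px(c,p+[0,0,dz]) for dz in(.0187+.04,.0187,.0187-.09)];print(n,q)
    u,v=np.mean(q,0).astype(int);cv2.imwrite(f"pics/l{n}.png",c["color"])
v_=s_["color"];u,v=px(s_,p-[0,0,.05]).astype(int);print(u,v)
cv2.imwrite("pics/l1.png",cv2.resize(v_[v-60:v+60,u-60:u+60],None,fx=5,fy=5,interpolation=cv2.INTER_CUBIC))
E
```

```text
time: 5.13
ee_pos: [0.4463, 0.1747, 0.122]
eef_rot: [0.999, 0.037, 0.0, -0.0]
ft_force: [0.1, -0.2, -0.8]
width: 0.0194
time: 5.55
ee_pos: [0.4466, 0.1747, 0.1619]
eef_rot: [0.999, 0.036, 0.001, -0.0]
ft_force: [-0.6, 0.7, -1.4]
width: 0.0192
5.75 [0.4459 0.1744 0.1602] [-0.2494  0.782  -0.6695] 0.01940023399205042
[[ 0.9973  0.0729 -0.0005]
 [ 0.0729 -0.9973 -0.0003]
 [-0.0005  0.0002 -1.    ]]
t [array([187.2751, 256.8027]), array([192.5584, 258.9966]), array([202.4949, 263.1227])]
s [array([248.3206, 202.1033]), array([248.7048, 222.2375]), array([249.49  , 263.3851])]
249 254
```

View pics/l1.png

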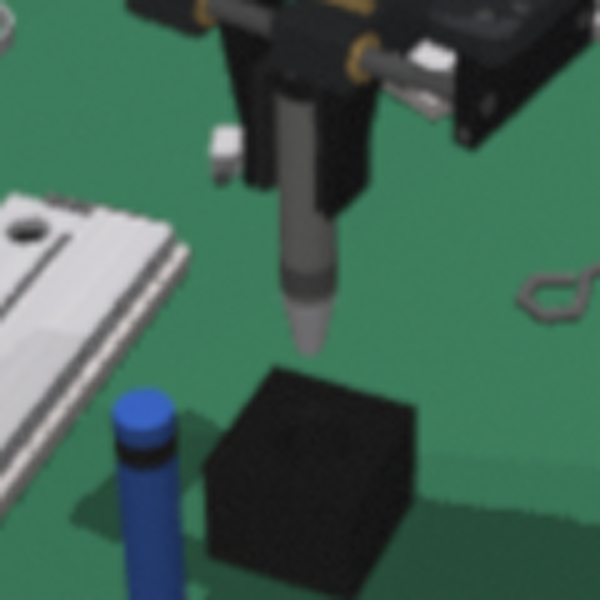

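```bash
python3 - <<'E'
from h import *
np.set_printoptions(precision=4,suppress=True)
s_=camera("side");s=r.read_state();p=s["ee_pos"]
b=np.array([250.4,241.5])-px(s_,[.4467,.175,.14]);print("bias probe top",b)
g=lambda x,y:np.array(((x-396+.5)/2.8-.5+140,(y+.5)/2.8-.5+225))
print("bias seam",g(572,44)-px(s_,[.6263,.12,.025]),g(479,154)-px(s_,[.5903,.2453,.025]))
print("tip pred",px(s_,p-[0,0,.0705]),"right vec",R.from_quat(s_["orientation"]).as_matrix()[:,0])
print("to start",off([.626,.1205,.16]),s["time"])
u=np.array([.5903-.6263,.2453-.12,0]);print(R.from_quat(s["eef_rot"]).inv().apply(u/np.linalg.norm(u)),np.linalg.norm(u))
E
```

```text
bias probe top [1.9395 0.8183]
bias seam [1.7714 0.778 ] [1.1444 1.6524]
tip pred [249.5305 263.1341] right vec [-0.8049 -0.5932  0.0178]
to start [ 0.1758  0.0668 -0.0001] 5.8
[-0.2053 -0.9787 -0.    ] 0.1303690530762573
```

The tip agrees with the prediction to under 1 mm once the side camera's bias is removed, so the probe hangs straight. Moving above the seam start.

```bash

python3 -m crank '[{"x":0.01,"y":0.004,"z":0,"ax":0,"ay":0,"az":0,"claw":1},{"x":0.03,"y":0.011,"z":0,"ax":0,"ay":0,"az":0,"claw":1},{"x":0.055,"y":0.021,"z":0,"ax":0,"ay":0,"az":0,"claw":1},{"x":0.08,"y":0.03,"z":0,"ax":0,"ay":0,"az":0,"claw":1},{"x":0.105,"y":0.04,"z":0,"ax":0,"ay":0,"az":0,"claw":1}]' 25
python3 -m crank '[{"x":0.025,"y":0.01,"z":0,"ax":0,"ay":0,"az":0,"claw":1},{"x":0.045,"y":0.017,"z":0,"ax":0,"ay":0,"az":0,"claw":1},{"x":0.06,"y":0.023,"z":0,"ax":0,"ay":0,"az":0,"claw":1},{"x":0.068,"y":0.026,"z":0,"ax":0,"ay":0,"az":0,"claw":1},{"x":0.071,"y":0.027,"z":0,"ax":0,"ay":0,"az":0,"claw":1}]' 25
python3 - <<'E'
from h import *
np.set_printoptions(precision=4,suppress=True)
for i in range(3):c=camera("top")
s=r.read_state();print(s["time"],s["ee_pos"],s["width"],R.from_quat(s["eef_rot"]).as_matrix()[:,2]);print("off",off([.626,.1205,.098]))
E
```

```text
time: 6.22
ee_pos: [0.5554, 0.1412, 0.1598]
eef_rot: [0.999, 0.036, -0.0, 0.0]
ft_force: [0.7, 0.6, -0.9]
width: 0.0199
time: 6.63
ee_pos: [0.6276, 0.1194, 0.1593]
eef_rot: [0.999, 0.036, -0.001, 0.0]
ft_force: [-0.4, 0.7, -0.6]
width: 0.0195
6.7833 [0.626  0.121  0.1602] 0.019393087453737606 [-0.0007  0.0001 -1.    ]
off [0.     0.0005 0.0622]
```

Descend to about 2.5 mm above the bead and check with the side and wrist cameras.

```bash

python3 -m crank '[{"x":0,"y":0.0005,"z":0.008,"ax":0,"ay":0,"az":0,"claw":1},{"x":0,"y":0.0005,"z":0.02,"ax":0,"ay":0,"az":0,"claw":1},{"x":0,"y":0.0005,"z":0.034,"ax":0,"ay":0,"az":0,"claw":1},{"x":0,"y":0.0005,"z":0.045,"ax":0,"ay":0,"az":0,"claw":1},{"x":0,"y":0.0005,"z":0.052,"ax":0,"ay":0,"az":0,"claw":1}]' 25
python3 -m crank '[{"x":0,"y":0,"z":0.004,"ax":0,"ay":0,"az":0,"claw":1},{"x":0,"y":0,"z":0.007,"ax":0,"ay":0,"az":0,"claw":1},{"x":0,"y":0,"z":0.01,"ax":0,"ay":0,"az":0,"claw":1},{"x":0,"y":0,"z":0.01,"ax":0,"ay":0,"az":0,"claw":1},{"x":0,"y":0,"z":0.01,"ax":0,"ay":0,"az":0,"claw":1}]' 25
python3 - <<'E'
from h import *
np.set_printoptions(precision=4,suppress=True)
c=camera("side");d=camera("wrist")
s=r.read_state();p=s["ee_pos"];print(s["time"],p,s["ft_force"],R.from_quat(s["eef_rot"]).as_matrix()[:,2])
o=[]
for k,q in((c,p-[0,0,.0705]),(d,p-[0,0,.0705])):
    u,v=px(k,q).astype(int);print(u,v,px(k,q),px(k,[.626,.1205,.025]))
    a=np.pad(k["color"],((100,100),(100,100),(0,0)))[v+60:v+140,u+60:u+140];o.append(cv2.resize(a,None,fx=4.9,fy=4.9,interpolation=cv2.INTER_CUBIC))
cv2.imwrite("pics/s1.png",np.hstack(o))
E
```

```text
time: 7.2
ee_pos: [0.6254, 0.1196, 0.106]
eef_rot: [0.999, 0.037, -0.001, 0.0]
ft_force: [-0.5, 0.1, -0.7]
width: 0.0196
time: 7.62
ee_pos: [0.6267, 0.1201, 0.0988]
eef_rot: [0.999, 0.036, 0.0, -0.0]
ft_force: [-0.2, -0.3, -0.3]
width: 0.0196
7.7167 [0.6268 0.1201 0.099 ] [-0.3812  0.5133 -0.5533] [ 0.0008  0.     -1.    ]
200 238 [200.4309 238.2438] [200.7008 239.7788]
279 220 [279.706 220.396] [278.569  218.3016]
```

View pics/s1.png

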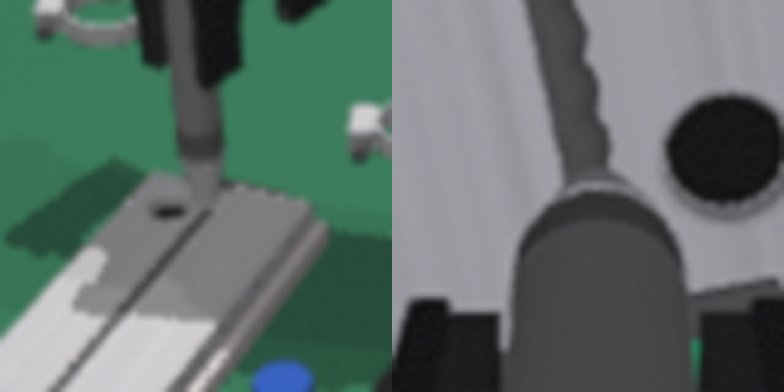

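The tip sits on the bead's end next to the hole in both views (side crop (205,207), wrist crop (597,205)). Tracing now at 2.45 mm/row ≈ 3 cm/s.

```bash

python3 -m crank '[{"x":-0.0005,"y":-0.0025,"z":0.0003,"ax":0,"ay":0,"az":0,"claw":1},{"x":-0.001,"y":-0.0049,"z":0.0006,"ax":0,"ay":0,"az":0,"claw":1},{"x":-0.0016,"y":-0.0074,"z":0.0008,"ax":0,"ay":0,"az":0,"claw":1},{"x":-0.0021,"y":-0.0098,"z":0.0008,"ax":0,"ay":0,"az":0,"claw":1},{"x":-0.0026,"y":-0.0123,"z":0.0008,"ax":0,"ay":0,"az":0,"claw":1}]' 25
python3 -m crank '[{"x":-0.0005,"y":-0.0025,"z":0,"ax":0,"ay":0,"az":0,"claw":1},{"x":-0.001,"y":-0.0049,"z":0,"ax":0,"ay":0,"az":0,"claw":1},{"x":-0.0016,"y":-0.0074,"z":0,"ax":0,"ay":0,"az":0,"claw":1},{"x":-0.0021,"y":-0.0098,"z":0,"ax":0,"ay":0,"az":0,"claw":1},{"x":-0.0026,"y":-0.0123,"z":0,"ax":0,"ay":0,"az":0,"claw":1}]' 25
python3 -m crank '[{"x":-0.0005,"y":-0.0025,"z":0,"ax":0,"ay":0,"az":0,"claw":1},{"x":-0.001,"y":-0.0049,"z":0,"ax":0,"ay":0,"az":0,"claw":1},{"x":-0.0016,"y":-0.0074,"z":0,"ax":0,"ay":0,"az":0,"claw":1},{"x":-0.0021,"y":-0.0098,"z":0,"ax":0,"ay":0,"az":0,"claw":1},{"x":-0.0026,"y":-0.0123,"z":0,"ax":0,"ay":0,"az":0,"claw":1}]' 25
python3 - <<'E'
from h import *
s=r.read_state();p=s["ee_pos"];a=np.array([.6263,.12]);u=np.array([.5903,.2453])-a;u/=np.linalg.norm(u);d=p[:2]-a
print(s["time"],p,"along",d@u,"lateral",u[0]*d[1]-u[1]*d[0],"tip h over bead",p[2]-.0705-.025)
E
```

```text
time: 8.13
ee_pos: [0.6229, 0.1325, 0.0978]
eef_rot: [0.999, 0.037, 0.0, 0.0]
ft_force: [-0.7, 0.8, -1.0]
width: 0.0195
time: 8.55
ee_pos: [0.6195, 0.1444, 0.0977]
eef_rot: [0.999, 0.036, 0.0, 0.0]
ft_force: [0.0, 0.1, -1.0]
width: 0.0198
time: 8.97
ee_pos: [0.616, 0.1565, 0.0977]
eef_rot: [0.999, 0.036, 0.0, 0.0]
ft_force: [0.3, 0.1, -0.9]
width: 0.0193
8.9667 [0.61601081 0.15647899 0.09773437] along 0.037901854596886775 lateral -0.00018415255712359718 tip h over bead 0.00223436737563993
```

```bash

python3 -m crank '[{"x":-0.0005,"y":-0.0025,"z":0,"ax":0,"ay":0,"az":0,"claw":1},{"x":-0.001,"y":-0.0049,"z":0,"ax":0,"ay":0,"az":0,"claw":1},{"x":-0.0016,"y":-0.0074,"z":0,"ax":0,"ay":0,"az":0,"claw":1},{"x":-0.0021,"y":-0.0098,"z":0,"ax":0,"ay":0,"az":0,"claw":1},{"x":-0.0026,"y":-0.0123,"z":0,"ax":0,"ay":0,"az":0,"claw":1}]' 25
python3 -m crank '[{"x":-0.0005,"y":-0.0025,"z":0,"ax":0,"ay":0,"az":0,"claw":1},{"x":-0.001,"y":-0.0049,"z":0,"ax":0,"ay":0,"az":0,"claw":1},{"x":-0.0016,"y":-0.0074,"z":0,"ax":0,"ay":0,"az":0,"claw":1},{"x":-0.0021,"y":-0.0098,"z":0,"ax":0,"ay":0,"az":0,"claw":1},{"x":-0.0026,"y":-0.0123,"z":0,"ax":0,"ay":0,"az":0,"claw":1}]' 25
python3 -m crank '[{"x":-0.0005,"y":-0.0025,"z":0,"ax":0,"ay":0,"az":0,"claw":1},{"x":-0.001,"y":-0.0049,"z":0,"ax":0,"ay":0,"az":0,"claw":1},{"x":-0.0016,"y":-0.0074,"z":0,"ax":0,"ay":0,"az":0,"claw":1},{"x":-0.0021,"y":-0.0098,"z":0,"ax":0,"ay":0,"az":0,"claw":1},{"x":-0.0026,"y":-0.0123,"z":0,"ax":0,"ay":0,"az":0,"claw":1}]' 25
python3 -m crank '[{"x":-0.0005,"y":-0.0025,"z":0,"ax":0,"ay":0,"az":0,"claw":1},{"x":-0.001,"y":-0.0049,"z":0,"ax":0,"ay":0,"az":0,"claw":1},{"x":-0.0016,"y":-0.0074,"z":0,"ax":0,"ay":0,"az":0,"claw":1},{"x":-0.0021,"y":-0.0098,"z":0,"ax":0,"ay":0,"az":0,"claw":1},{"x":-0.0026,"y":-0.0123,"z":0,"ax":0,"ay":0,"az":0,"claw":1}]' 25
python3 - <<'E'
from h import *
s=r.read_state();p=s["ee_pos"];a=np.array([.6263,.12]);u=np.array([.5903,.2453])-a;u/=np.linalg.norm(u);d=p[:2]-a
print(s["time"],p,"along",d@u,"lateral",u[0]*d[1]-u[1]*d[0],"tip h over bead",p[2]-.0705-.025)
E
```

```text
time: 9.38
ee_pos: [0.6125, 0.1685, 0.0977]
eef_rot: [0.999, 0.036, 0.0, 0.0]
ft_force: [0.1, 0.4, -1.5]
width: 0.0193
time: 9.8
ee_pos: [0.6091, 0.1807, 0.0977]
eef_rot: [0.999, 0.036, 0.0, 0.0]
ft_force: [0.1, -0.7, -1.4]
width: 0.0195
time: 10.22
ee_pos: [0.6056, 0.1927, 0.0977]
eef_rot: [0.999, 0.036, 0.0, 0.0]
ft_force: [0.3, 0.1, -1.6]
width: 0.0195
time: 10.63
ee_pos: [0.6021, 0.2048, 0.0977]
eef_rot: [0.999, 0.036, 0.0, 0.0]
ft_force: [-0.8, 0.4, -1.3]
width: 0.0195
10.6333 [0.60206109 0.20476544 0.09774856] along 0.08816287991135327 lateral -0.00011060925024786172 tip h over bead 0.002248560129202333
```

```bash

python3 -m crank '[{"x":-0.0005,"y":-0.0025,"z":0,"ax":0,"ay":0,"az":0,"claw":1},{"x":-0.001,"y":-0.0049,"z":0,"ax":0,"ay":0,"az":0,"claw":1},{"x":-0.0016,"y":-0.0074,"z":0,"ax":0,"ay":0,"az":0,"claw":1},{"x":-0.0021,"y":-0.0098,"z":0,"ax":0,"ay":0,"az":0,"claw":1},{"x":-0.0026,"y":-0.0123,"z":0,"ax":0,"ay":0,"az":0,"claw":1}]' 25
python3 -m crank '[{"x":-0.0005,"y":-0.0025,"z":0,"ax":0,"ay":0,"az":0,"claw":1},{"x":-0.001,"y":-0.0049,"z":0,"ax":0,"ay":0,"az":0,"claw":1},{"x":-0.0016,"y":-0.0074,"z":0,"ax":0,"ay":0,"az":0,"claw":1},{"x":-0.0021,"y":-0.0098,"z":0,"ax":0,"ay":0,"az":0,"claw":1},{"x":-0.0026,"y":-0.0123,"z":0,"ax":0,"ay":0,"az":0,"claw":1}]' 25
python3 -m crank '[{"x":-0.0005,"y":-0.0025,"z":0,"ax":0,"ay":0,"az":0,"claw":1},{"x":-0.001,"y":-0.0049,"z":0,"ax":0,"ay":0,"az":0,"claw":1},{"x":-0.0016,"y":-0.0074,"z":0,"ax":0,"ay":0,"az":0,"claw":1},{"x":-0.0021,"y":-0.0098,"z":0,"ax":0,"ay":0,"az":0,"claw":1},{"x":-0.0026,"y":-0.0123,"z":0,"ax":0,"ay":0,"az":0,"claw":1}]' 25
python3 -m crank '[{"x":-0.0005,"y":-0.0025,"z":0,"ax":0,"ay":0,"az":0,"claw":1},{"x":-0.001,"y":-0.0045,"z":0,"ax":0,"ay":0,"az":0,"claw":1},{"x":-0.001,"y":-0.0045,"z":0,"ax":0,"ay":0,"az":0,"claw":1},{"x":-0.001,"y":-0.0045,"z":0,"ax":0,"ay":0,"az":0,"claw":1},{"x":-0.001,"y":-0.0045,"z":0,"ax":0,"ay":0,"az":0,"claw":1}]' 25
python3 - <<'E'
from h import *
c=camera("side");d_=camera("wrist")
s=r.read_state();p=s["ee_pos"];a=np.array([.6263,.12]);u=np.array([.5903,.2453])-a;u/=np.linalg.norm(u);d=p[:2]-a
print(s["time"],p,"along",d@u,"lateral",u[0]*d[1]-u[1]*d[0],"tip h over bead",p[2]-.0705-.025)
o=[]
for k in(c,d_):
    U,v=px(k,p-[0,0,.0705]).astype(int)
    b=np.pad(k["color"],((100,100),(100,100),(0,0)))[v+60:v+140,U+60:U+140];o.append(cv2.resize(b,None,fx=4.9,fy=4.9,interpolation=cv2.INTER_CUBIC))
cv2.imwrite("pics/s2.png",np.hstack(o))
E
```

```text
time: 11.05
ee_pos: [0.5986, 0.2168, 0.0977]
eef_rot: [0.999, 0.036, -0.0, 0.0]
ft_force: [-0.5, -0.4, -0.9]
width: 0.0195
time: 11.47
ee_pos: [0.5951, 0.2289, 0.0977]
eef_rot: [0.999, 0.036, 0.0, 0.0]
ft_force: [0.1, -0.3, -0.5]
width: 0.0196
time: 11.88
ee_pos: [0.5916, 0.241, 0.0977]
eef_rot: [0.999, 0.037, 0.0, 0.0]
ft_force: [-1.2, -0.4, -0.6]
width: 0.0195
time: 12.3
ee_pos: [0.5904, 0.2451, 0.0977]
eef_rot: [0.999, 0.036, 0.0, 0.0]
ft_force: [-0.1, -0.1, 0.2]
width: 0.0191
12.4 [0.59044072 0.24496554 0.09773895] along 0.13000873998008336 lateral -4.289304018291473e-05 tip h over bead 0.0022389512812863374
```

View pics/s2.png

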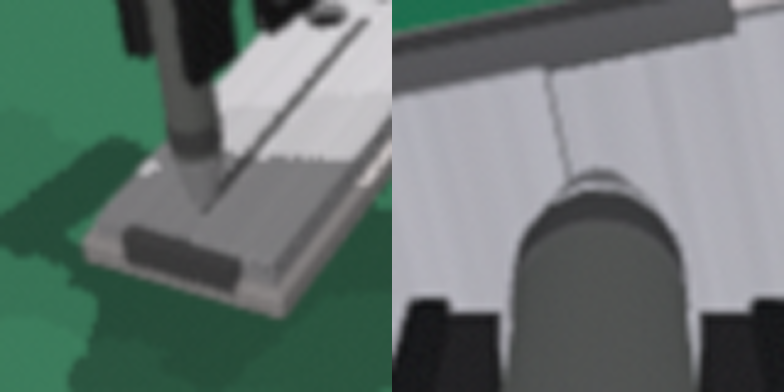

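The tip covers the far end of the bead (side crop (205,210)). Now lift, and return above the holder.

```bash

python3 -m crank '[{"x":0,"y":0,"z":-0.006,"ax":0,"ay":0,"az":0,"claw":1},{"x":0,"y":0,"z":-0.02,"ax":0,"ay":0,"az":0,"claw":1},{"x":0,"y":0,"z":-0.04,"ax":0,"ay":0,"az":0,"claw":1},{"x":0,"y":0,"z":-0.057,"ax":0,"ay":0,"az":0,"claw":1},{"x":0,"y":0,"z":-0.065,"ax":0,"ay":0,"az":0,"claw":1}]' 25
python3 -m crank '[{"x":-0.01,"y":0.004,"z":0,"ax":0,"ay":0,"az":0,"claw":1},{"x":-0.03,"y":0.012,"z":0,"ax":0,"ay":0,"az":0,"claw":1},{"x":-0.055,"y":0.022,"z":0,"ax":0,"ay":0,"az":0,"claw":1},{"x":-0.08,"y":0.032,"z":0,"ax":0,"ay":0,"az":0,"claw":1},{"x":-0.1,"y":0.04,"z":0,"ax":0,"ay":0,"az":0,"claw":1}]' 25
python3 -m crank '[{"x":-0.02,"y":0.008,"z":0,"ax":0,"ay":0,"az":0,"claw":1},{"x":-0.035,"y":0.014,"z":0,"ax":0,"ay":0,"az":0,"claw":1},{"x":-0.045,"y":0.018,"z":0,"ax":0,"ay":0,"az":0,"claw":1},{"x":-0.049,"y":0.02,"z":0,"ax":0,"ay":0,"az":0,"claw":1},{"x":-0.049,"y":0.02,"z":0,"ax":0,"ay":0,"az":0,"claw":1}]' 25
python3 - <<'E'
from h import *
np.set_printoptions(precision=4,suppress=True)
for i in range(3): c=camera("side")
s=r.read_state();print(s["time"],s["ee_pos"],s["width"],R.from_quat(s["eef_rot"]).as_matrix()[:,2],off([.446,.1743,.081]))
E
```

```text
time: 12.82
ee_pos: [0.5913, 0.246, 0.1666]
eef_rot: [0.999, 0.037, 0.002, -0.001]
ft_force: [0.0, 0.1, 0.4]
width: 0.0195
time: 13.23
ee_pos: [0.492, 0.1974, 0.1629]
eef_rot: [0.999, 0.037, -0.0, 0.0]
ft_force: [-0.2, 0.1, -1.0]
width: 0.0194
time: 13.65
ee_pos: [0.4459, 0.1741, 0.1633]
eef_rot: [0.999, 0.036, 0.001, 0.0]
ft_force: [0.1, -0.2, -0.5]
width: 0.0195
13.8 [0.4467 0.1749 0.163 ] 0.01966523586744908 [ 0.0006  0.0004 -1.    ] [-0.0008  0.0006  0.082 ]
```

```bash

python3 -m crank '[{"x":-0.0006,"y":0.0005,"z":0.006,"ax":0,"ay":0,"az":0,"claw":1},{"x":-0.0006,"y":0.0005,"z":0.016,"ax":0,"ay":0,"az":0,"claw":1},{"x":-0.0006,"y":0.0005,"z":0.027,"ax":0,"ay":0,"az":0,"claw":1},{"x":-0.0006,"y":0.0005,"z":0.034,"ax":0,"ay":0,"az":0,"claw":1},{"x":-0.0006,"y":0.0005,"z":0.036,"ax":0,"ay":0,"az":0,"claw":1}]' 25
python3 -m crank '[{"x":0,"y":0,"z":0.004,"ax":0,"ay":0,"az":0,"claw":1},{"x":0,"y":0,"z":0.008,"ax":0,"ay":0,"az":0,"claw":1},{"x":0,"y":0,"z":0.012,"ax":0,"ay":0,"az":0,"claw":1},{"x":0,"y":0,"z":0.016,"ax":0,"ay":0,"az":0,"claw":1},{"x":0,"y":0,"z":0.018,"ax":0,"ay":0,"az":0,"claw":1}]' 25
python3 -c "
from h import *
s=r.read_state();print(s['ee_pos'],s['ft_force'],s['torque'],off([.446,.1743,.081]))"
```

```text
time: 14.22
ee_pos: [0.4445, 0.1737, 0.1246]
eef_rot: [0.999, 0.037, -0.001, 0.0]
ft_force: [-0.4, -0.3, -0.1]
width: 0.0196
time: 14.63
ee_pos: [0.4455, 0.1739, 0.1083]
eef_rot: [0.999, 0.036, -0.0, 0.0]
ft_force: [-0.6, -0.3, -0.7]
width: 0.0196
[0.4454588  0.17386812 0.10825202] [-0.61046367 -0.31344482 -0.73904332] [ 0.00910418 -0.08749326 -0.01554005] [ 0.00057648 -0.00039547  0.02725185]
```

Inside the hole, no contact force. Continue down to the seated height, slower at the end.

```bash

python3 -m crank '[{"x":0.0005,"y":-0.0003,"z":0.004,"ax":0,"ay":0,"az":0,"claw":1},{"x":0.0005,"y":-0.0003,"z":0.008,"ax":0,"ay":0,"az":0,"claw":1},{"x":0.0005,"y":-0.0003,"z":0.012,"ax":0,"ay":0,"az":0,"claw":1},{"x":0.0005,"y":-0.0003,"z":0.016,"ax":0,"ay":0,"az":0,"claw":1},{"x":0.0005,"y":-0.0003,"z":0.02,"ax":0,"ay":0,"az":0,"claw":1}]' 25
python3 -m crank '[{"x":0,"y":0,"z":0.002,"ax":0,"ay":0,"az":0,"claw":1},{"x":0,"y":0,"z":0.004,"ax":0,"ay":0,"az":0,"claw":1},{"x":0,"y":0,"z":0.006,"ax":0,"ay":0,"az":0,"claw":1},{"x":0,"y":0,"z":0.006,"ax":0,"ay":0,"az":0,"claw":1},{"x":0,"y":0,"z":0.006,"ax":0,"ay":0,"az":0,"claw":1}]' 25
python3 -c "
from h import *
s=r.read_state();print(s['ee_pos'],s['ft_force'],s['torque'],off([.446,.1743,.081]))"
```

```text
time: 15.05
ee_pos: [0.446, 0.1743, 0.0883]
eef_rot: [0.999, 0.036, 0.0, 0.0]
ft_force: [0.2, -0.1, -1.3]
width: 0.0193
time: 15.47
ee_pos: [0.446, 0.1743, 0.0827]
eef_rot: [0.999, 0.037, 0.0, 0.0]
ft_force: [0.6, 1.0, -0.2]
width: 0.0196
[0.44602568 0.17432067 0.08272952] [ 0.57442851  0.97133389 -0.23568652] [ 0.00599008 -0.0575189   0.01979255] [-2.71416030e-05  1.86978534e-05  1.72952069e-03]
```

```bash

python3 -m crank '[{"x":0,"y":0,"z":0.001,"ax":0,"ay":0,"az":0,"claw":1},{"x":0,"y":0,"z":0.002,"ax":0,"ay":0,"az":0,"claw":1},{"x":0,"y":0,"z":0.002,"ax":0,"ay":0,"az":0,"claw":1},{"x":0,"y":0,"z":0.002,"ax":0,"ay":0,"az":0,"claw":0.5},{"x":0,"y":0,"z":0.002,"ax":0,"ay":0,"az":0,"claw":0.4}]' 10
python3 -m crank '[{"x":0,"y":0,"z":0,"ax":0,"ay":0,"az":0,"claw":0.2},{"x":0,"y":0,"z":0,"ax":0,"ay":0,"az":0,"claw":0},{"x":0,"y":0,"z":0,"ax":0,"ay":0,"az":0,"claw":-0.5},{"x":0,"y":0,"z":0,"ax":0,"ay":0,"az":0,"claw":-1},{"x":0,"y":0,"z":0,"ax":0,"ay":0,"az":0,"claw":-1}]' 10
python3 -m crank '[{"x":0,"y":0,"z":0,"ax":0,"ay":0,"az":0,"claw":-1},{"x":0,"y":0,"z":0,"ax":0,"ay":0,"az":0,"claw":-1},{"x":0,"y":0,"z":0,"ax":0,"ay":0,"az":0,"claw":-1},{"x":0,"y":0,"z":0,"ax":0,"ay":0,"az":0,"claw":-1},{"x":0,"y":0,"z":0,"ax":0,"ay":0,"az":0,"claw":-1}]' 10
```

```text
time: 15.88
ee_pos: [0.4461, 0.1743, 0.0808]
eef_rot: [0.999, 0.036, 0.0, 0.0]
ft_force: [-0.3, -0.5, -0.6]
width: 0.0231
time: 16.3
ee_pos: [0.446, 0.1743, 0.0808]
eef_rot: [0.999, 0.037, 0.0, 0.0]
ft_force: [-0.4, 0.2, -0.5]
width: 0.0514
time: 16.72
ee_pos: [0.446, 0.1743, 0.0807]
eef_rot: [0.999, 0.036, 0.0, 0.0]
ft_force: [0.9, -1.0, 0.9]
width: 0.0831
```

```bash

python3 -m crank '[{"x":0,"y":0,"z":-0.01,"ax":0,"ay":0,"az":0,"claw":-1},{"x":0,"y":0,"z":-0.03,"ax":0,"ay":0,"az":0,"claw":-1},{"x":0,"y":0,"z":-0.055,"ax":0,"ay":0,"az":0,"claw":-1},{"x":0,"y":0,"z":-0.08,"ax":0,"ay":0,"az":0,"claw":-1},{"x":0,"y":0,"z":-0.105,"ax":0,"ay":0,"az":0,"claw":-1}]' 10
python3 -m crank '[{"x":0,"y":0.02,"z":-0.02,"ax":0,"ay":0,"az":0,"claw":-1},{"x":0,"y":0.05,"z":-0.03,"ax":0,"ay":0,"az":0,"claw":-1},{"x":0,"y":0.08,"z":-0.03,"ax":0,"ay":0,"az":0,"claw":-1},{"x":0,"y":0.1,"z":-0.03,"ax":0,"ay":0,"az":0,"claw":-1},{"x":0,"y":0.11,"z":-0.03,"ax":0,"ay":0,"az":0,"claw":-1}]' 10
python3 - <<'E'
from h import *
for i in range(3): c=camera("side")
t=camera("top"); s=r.read_state();print(s["time"],s["ee_pos"])
print("probe top expected side px",px(c,[.4467,.175,.14])+[1.9,.8],"top px",px(t,[.4467,.175,.14]))
a=c["color"][215:315,200:300];b=t["color"][225:295,150:250]
cv2.imwrite("pics/f1.png",np.hstack([cv2.resize(a,(400,400),interpolation=cv2.INTER_CUBIC),cv2.copyMakeBorder(cv2.resize(b,(400,280),interpolation=cv2.INTER_CUBIC),0,120,0,0,cv2.BORDER_CONSTANT)]))
E
```

```text
time: 17.13
ee_pos: [0.4458, 0.1745, 0.1876]
eef_rot: [0.999, 0.037, 0.0, -0.0]
ft_force: [-0.0, -0.3, 0.6]
width: 0.087
time: 17.55
ee_pos: [0.4543, 0.0618, 0.2166]
eef_rot: [0.999, 0.035, 0.001, 0.0]
ft_force: [-0.6, 0.9, -0.0]
width: 0.0873
17.75 [0.45392572 0.06601069 0.21596846]
probe top expected side px [250.36052739 241.48166354] top px [196.78152066 260.47655788]
```

View pics/f1.png

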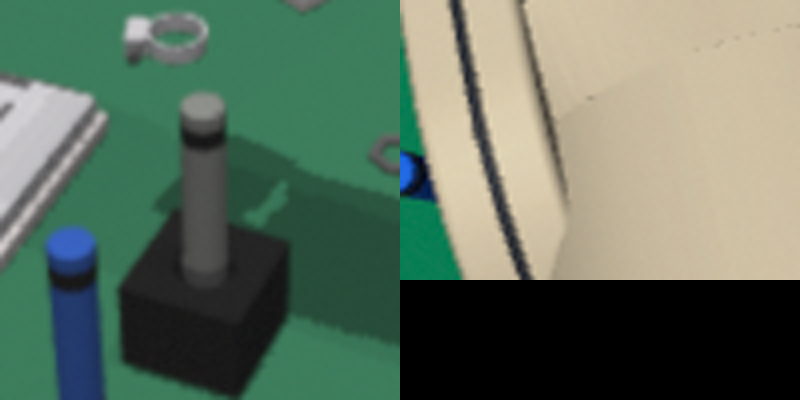

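The probe stands in its holder, its top at side (250.4,241) against (250.4,241.5) when first seen, so it is fully seated. The gripper is clear.

```bash
python3 -c "
from bench import close_job
print(close_job())"
```

```text
the job is handed in; nothing more can be done
None
```

The job is done and handed in at about 18 s of the 64 s allowed. I took the grey probe out of its holder, traced the whole weld from the bolt-hole end at about 3 cm/s, then put the probe back and let go.

- **Trace:** the arm's readings put the tip within 0.2 mm of the seam line and about 2.2 mm above the bead all along. It started roughly 3 mm above, before I lowered it slightly.
- **Seating:** after release, the probe's top was within about 1 px of where it was at the start in the side view, so it is fully seated and upright. The top camera could not confirm this because the arm blocked its view.
- **Clearances:** force readings stayed at about 2 N or less. The blue look-alike was still standing in the last view, and the gripper was well clear.
- **Disagreements:**
  - The side camera read about 4 mm off in x from the top and wrist cameras, which agreed with each other. I used those two.
  - The visible bead measured 130 mm rather than the stated 120 mm, so I traced all 130 mm.

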